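Close the drill-jig leaf and start its clamp screw

TASK

Swing the open leaf of the drill jig down until it is fully closed over the log slice, then start its captive clamp screw in the threaded brass nut the careful way: turn the black knob backward (counter-clockwise from above) until the screw drops off the start of the thread, and from there turn it forward (clockwise) one turn. Finish with the gripper still holding the knob, the screw started but not tightened; leave the slice in its seat and do not disturb the other things on the bench.

Things in the scene. Friction and masses are not known exactly. Their poses are not given: they have to be found in the camera images.
- jig: leaf drill jig, fixed to the bench: plywood base 250 x 160 x 18 mm, origin centre of its underside, z up, +x from screw end to hinge end. In its frame (mm): hinge line x 85, z 50; screw axis x -70, y 0 (leaf closed); slice seat x 22; closed leaf's top face z 58. Threaded brass flanged nut: outside diameter 40, top at z 44, axis x -70
- nut_mouth (a point): centre of the open top of the brass nut, on the axis of its thread; single-start right-hand thread, diameter 24, lead 8 mm per turn
- leaf (a joint): angle of the leaf (rad): 0 closed and level, grows as it swings up and away about the hinge line (towards the jig's +x end). Starts at 0.7 to 1.05. A friction hinge keeps it where it is left; pushing it shut takes about 2 to 5 N at the tab
- leaf_hinge (a point): middle of the leaf's hinge line; the hinge axis is the jig's y axis
- leaf_tab (a point): centre of the upper face of the red tab at the leaf's free end, 195 mm from the hinge line; tab 34 long x 40 mm wide. Leaf: aluminium, 8 mm thick, 74 mm wide. z is the outward normal of the leaf's upper face, x points from tab to hinge. The knob's axis is 40 mm from here towards the hinge
- knob_mid (a point): centre (mid-height) of the screw's black knob; z along the screw axis away from the leaf. Knob round, fluted, diameter 50, height 26 mm, white radial line on top, to be gripped at any yaw. Screw with knob weighs 0.36 kg. Leaf closed, the knob's underside stands above the leaf's top face by 28 mm with the screw on the very top of the thread, 20 mm after the drop, 12 mm one turn later
- knob: the same knob, origin at the centre of its underside
- screw (a joint): turn of the clamp screw (rad), grows when turned forward (clockwise from above, leaf closed), revolutions are counted on. 0 is where the screw's thread end passes the start of the nut's thread: turned backward through 0 with the leaf closed, the screw drops 8 mm. Starts between 0.5 and 2.2
- screw_rise (a joint): slide of the captive screw along its axis in the leaf (m), positive away from the leaf, 0 on the very top of the nut's thread, free from -0.019 to 0.004. It sinks by its own weight, but a firm grip holds it up: ease the grip to let it drop. Turned backward it climbs to 0, then drops to -0.008; one turn forward brings it to -0.016 (8 mm per turn; move the hand along with it)
- slice: round log slice with bark, diameter 90, 20 mm thick, loose on the round seat of the jig between four steel pins, origin at the centre of its underside; to be left in place
- stop_collar: loose steel depth-stop collar, diameter 26, 12 mm high, on the jig's base beside the nut; bystander
- spare_slice: loose log slice, diameter 124, 24 mm thick; bystander
- small_slice: loose log slice, diameter 86, 20 mm thick; bystander
- jigsaw: orange and black jigsaw lying on its side, about 230 x 170 x 74 mm; bystander
- file: flat file with wooden handle, about 320 mm long, 28 mm high; bystander
- glue: yellow glue bottle with red cap, diameter 60, 170 mm high, standing; bystander
- square: try square with dark wooden stock and steel blade, 18 mm high; bystander
There are look-alikes about, which are no part of the job. What is shaped like the slice but red is not meant.

How it is judged (in metres and radians):
On the way, in this order (a step that is already met when the one before it is completed fails the run):
1. the leaf is closed and the screw sits on top of the nut's thread, not yet turned (value of joint leaf below 0.012 rad and value of joint screw above 0.3 rad), for 0.2 s.
2. turned backward, the screw has dropped off the start of the thread (value of joint leaf below 0.012 rad and value of joint screw below 0.2 rad and value of joint screw_rise below -0.006 m), for 0.1 s.
At the end, for the whole second after the job is handed in: The leaf is fully closed (within 0.012 rad, 2.5 mm at the tab); the screw is about one turn forward of the drop (0.70 to 1.19 turn), 12.5 to 18.6 mm below the top of the thread, and still; the fingers grip the knob (over 2 N); the slice lies on its seat (value of joint leaf below 0.012 rad and value of joint screw between 4.4 and 7.5 rad and value of joint screw_rise between -0.0186 and -0.0125 m and velocity of joint screw between -0.1 and 0.1 rad/s and contact force between the fingers and knob above 2 N and horizontal distance between slice and jig below 0.03 m and z of slice in the frame of jig below 0.03 m); the arm keeps its last pose, push and grip.
It fails at once if the screw is wound back more than half a turn past the drop (value of joint screw below -3.3 rad).
It fails at once if the slice is knocked out of its seat (z of slice in the frame of jig above 0.04 m).
It fails at once if a bystander is disturbed (moved more than 40 mm) (distance of any of stop_collar, spare_slice, small_slice, jigsaw, file, glue, square from where it was at the start of the episode above 0.04 m).
It also fails if it takes over 70 s, if anything falls off the work surface, if the arm or the gripper's body presses on something with over 40 N, if the wrist force passes 120 N, or if a joint passes its speed limit or range.

ROBOT

A 6-joint arm with a two-finger parallel gripper is mounted at the origin on the work surface. World frame = base frame: x ahead of the robot, y to its left, z up, the work surface at z = 0. Lengths are in mm, angles in rad, forces in N, time in s.
With the tool pointing down it reaches from about 350 to 875 mm from the base axis. Payload 4.2 kg.
Tool frame: the origin (TCP) lies midway between the tips of the shut fingers; the grasp point (between the pads) lies 19 mm behind it (arm.hold_point_z is the distance from the TCP to the grasp point, in mm); z points along the fingers, y is the line along which they close (so a half turn about z gives the same grasp; the last joint's range is limited). The gripper opens to 85 mm and grips with 20 to 120 N. Pads are 22 mm wide; open, the fingers measure 114 mm over their backs; the gripper's body (76 mm by 85 mm) begins 54 mm behind the grasp point. The pads swing forward as they close: fully open they stand 13 mm farther back than shut.
Start: joints at [1.37, 0.385, 0.008, 0, -1.194, -0.259], TCP at [277.322, 560.082, 231.312] pointing down, gripper open.
Joint ranges: [-3.14, 3.14], [-1.21, 2.06], [-1.07, 1.41], [-3.16, 2.05], [-2.99, -0.16], [-3.1, 3.1]. Speed limits (rad/s): [2.79, 2.79, 3.14, 3.14, 3.14, 3.14].

INTERFACE

Orientations are given as a unit quaternion [x, y, z, w].
In Python, from bench import arm, vision gives the robot as it stands. The module is installed in compiled form; this text tells all that it offers.
- The arm moves only by the tool servo_tool, never from a script. Its argument "plan" is a list of rows, each a list of 7 numbers: the shift along the world's x, y, z each as a share of 300 mm, from -1 to 1, then the turn, a rotation vector about the world's x, y, z each as a share of 2 rad, from -1 to 1, then the opening, from 0 (shut) to 1 (fully open). A call has 1 to 20 rows; each row shifts and turns the commanded pose from where the row before left it; what a row does not reach is not made up. A row lasts 1/8 s, in which the tool goes at most 62.5 mm and 10.7 degrees, less where a joint would pass 70% of its speed; a pose out of reach is approached as far as the arm can. A call with a number of a shift or a turn outside -1 to 1 is refused whole. A call with a gripper value outside its range is refused whole. The fingers move at their own pace and stop on an object; the grip force is fixed at half the most. Time passes only in rows, so rows that do not move let the fingers close. It gives the time, the measured TCP pose, the force, the opening and the grip force at its end, in the units of the state.
- arm.read_state(): the state, without advancing time (a new reading comes with each control period).
- vision.get_image(name): name is "scene" or "top" or "wrist"; returns a dict with "image" (420x560x3 uint8, red, green, blue), "z_map" (420x560 float32, mm along the optical axis (not along the pixel's ray), 0 where there is no reading), "K" (3x3 intrinsics, pixels), "D" ([k1, k2, p1, p2, k3] as OpenCV has them; the pictures are not rectified), "world_to_cam" (4x4, takes a point from world to camera coordinates); the wrist camera has in their place "mount" (4x4, takes a point from camera to tool coordinates, whose origin is the TCP and whose axes are the flange's). Camera axes: x right, y down, z forward; pixel columns grow to the right and rows downward; lengths in mm; the calibration is good to about 2 mm. A picture is of the moment at which its call begins: read the wrist's pose just before it.
- arm.job_done(): hands the job in; it is judged then, once.
The state is a dict: "clock": time; "joints": joint angles; "joint_vel": joint speeds; "joint_efforts": joint torques, N m; "position": TCP position; "ee_rot": TCP orientation; "contact_force": force on the tool from outside, world axes, zero at the start; "wrist_torque": the same for the moment, N m; "gripper_width": finger opening in mm; "grasp_force": force on a finger pad.
Only numpy, scipy, OpenCV 4.12 (cv2) and the standard library are available. Lean on these libraries where they do the work, as an engineer would, in place of code of your own. Each camera call takes 0.05 s, during which the arm holds its last target. There are 200 camera calls.

## Working session

There is one attempt and no reset: what is moved stays moved. The work goes in short steps, Python scripts to look and compute and a tool call to move; the robot and the scene stay as the last step left them, time stands still between calls to the robot, and variables do not carry over. Pictures are saved under pics/ and viewed, at most 10 in all, crops included, and the job is handed in when it is done.

Besides the shell and the picture viewer there is one more tool, called as name(argument=value, ...), one argument or row to a line, values as JSON. servo_tool: Moves the arm, as the interface text tells. Its arguments: {"type":"object","properties":{"plan":{"type":"array"}},"required":["plan"]}

```bash
mkdir -p pics
cat > h.py <<'E'
import numpy as np,cv2
from bench import arm,vision
from scipy.spatial.transform import Rotation as R
def cam(name):
    s=arm.read_state(); d=vision.get_image(name)
    if name=='wrist':
        T=np.eye(4);T[:3,:3]=R.from_quat(s['ee_rot']).as_matrix();T[:3,3]=s['position']
        d['c2w']=T@np.array(d['mount'])
    else: d['c2w']=np.linalg.inv(np.array(d['world_to_cam']))
    return d
def cloud(d):
    z=d['z_map'];h,w=z.shape
    uv=np.stack(np.meshgrid(np.arange(w),np.arange(h)),-1).reshape(-1,1,2).astype(np.float64)
    n=cv2.undistortPoints(uv,np.array(d['K'],float),np.array(d['D'],float)).reshape(h,w,2)
    P=np.dstack([n[...,0]*z,n[...,1]*z,z])
    P=P@d['c2w'][:3,:3].T+d['c2w'][:3,3]
    P[z==0]=np.nan
    return P
def save(n,im): cv2.imwrite('pics/'+n+'.png',im[...,::-1])
E
python3 - <<'E'
from h import *
import pickle
D={n:cam(n) for n in('scene','top')}
pickle.dump(D,open('d.pkl','wb'))
save('both',np.hstack([cv2.resize(D[n]['image'],(560,420)) for n in D])[:, :] if 0 else D['top']['image'])
save('scene',D['scene']['image'])
for n in D:print(n,D[n]['c2w'].round(2),D[n]['K'])
print(arm.read_state())
E
```

```text
scene [[ 6.50000e-01  5.60000e-01 -5.20000e-01  1.35030e+03]
 [ 7.60000e-01 -4.70000e-01  4.40000e-01 -6.23560e+02]
 [-0.00000e+00 -6.80000e-01 -7.30000e-01  1.12659e+03]
 [ 0.00000e+00  0.00000e+00  0.00000e+00  1.00000e+00]] [[482.28450957   0.         283.47229822]
 [  0.         482.28450957 210.57087506]
 [  0.           0.           1.        ]]
top [[ 0.00000e+00 -9.90000e-01  1.40000e-01  4.38160e+02]
 [-1.00000e+00 -0.00000e+00  1.00000e-02 -2.18700e+01]
 [-1.00000e-02 -1.40000e-01 -9.90000e-01  1.35715e+03]
 [ 0.00000e+00  0.00000e+00  0.00000e+00  1.00000e+00]] [[420.48521191   0.         288.10591539]
 [  0.         420.48521191 206.18739844]
 [  0.           0.           1.        ]]
{'clock': 0.1, 'joints': array([ 1.36960147e+00,  3.85470490e-01,  6.76424406e-03, -4.23527768e-04,
       -1.19400481e+00, -2.58555171e-01]), 'joint_vel': array([-0.00196169, -0.00034981,  0.00265547,  0.00038763,  0.00092855,
       -0.00032876]), 'joint_efforts': array([-1.13409518e-03, -3.93321705e+01,  1.88927060e+01,  4.19790924e+00,
       -2.62400805e-03,  2.43364454e-06]), 'position': array([277.10873977, 559.62853369, 230.33889958]), 'ee_rot': array([ 9.73676617e-01, -2.27931767e-01, -1.69299440e-04,  9.62613947e-04]), 'contact_force': array([ 0.59491156, -0.43180059, -0.51783241]), 'wrist_torque': array([-0.02367988, -0.04244105,  0.03526251]), 'grasp_force': 0.0, 'gripper_width': 85.5335634097272}
```

View pics/both.png

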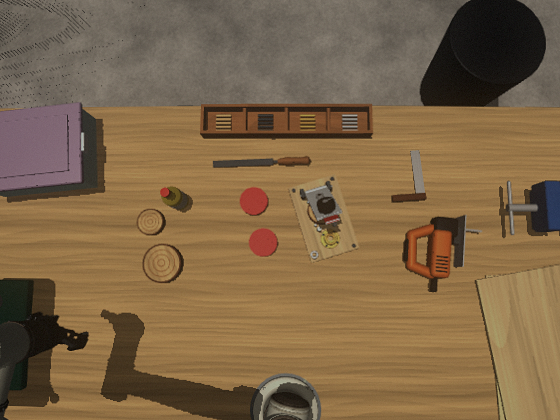

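View pics/scene.png

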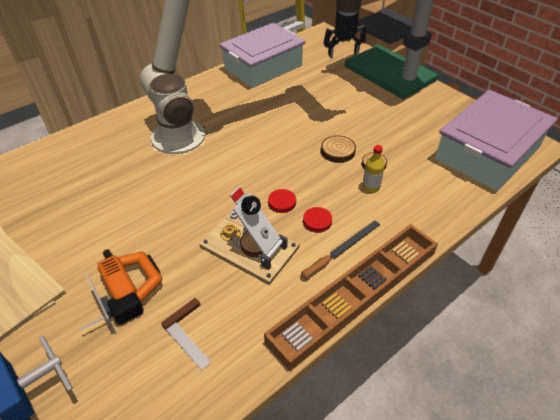

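Top view: the jig is centred near (325,219), the knob near (326,205), the brass nut near (331,239) and the hinge near (318,187). The scene view confirms it: leaf up, red tab at (238,195), knob at (251,205). Next I'll measure these in enlarged crops.

Run:
```python
from h import *
import pickle
D=pickle.load(open('d.pkl','rb'))
t=D['top']['image'][170:270,280:370]; s=D['scene']['image'][180:280,195:305]
save('crop',np.hstack([cv2.resize(t,(405,450),interpolation=cv2.INTER_CUBIC),cv2.resize(s,(395,450)[:2] if 0 else (395,359),interpolation=cv2.INTER_CUBIC).__class__(0) if 0 else cv2.copyMakeBorder(cv2.resize(s,(395,359),interpolation=cv2.INTER_CUBIC),0,91,0,0,0)]))
C={n:cloud(D[n]) for n in D}
for n in C:
    P=C[n];im=D[n]['image'].astype(int)
    reg=(P[...,0]>380)&(P[...,0]<720)&(P[...,1]>-260)&(P[...,1]<-10)&(P[...,2]>10)
    # base plywood top z~18
    m=reg&(abs(P[...,2]-18)<5); 
    r=cv2.minAreaRect(P[m][:,:2].astype(np.float32)); print(n,'base',r,np.median(P[m][:,2]))
    red=reg&(im[...,0]>110)&(im[...,1]<60)&(im[...,2]<60)&(P[...,2]>60)
    print('red',red.sum(),P[red].mean(0),P[red].min(0),P[red].max(0))
    dark=reg&(im.sum(2)<110)&(P[...,2]>100)
    print('dark',dark.sum(),P[dark].mean(0),P[dark].min(0),P[dark].max(0))
    br=reg&(im[...,0]-im[...,2]>80)&(im[...,1]>90)&(abs(P[...,2]-40)<10)
    print('brass',br.sum(),np.median(P[br],0) if br.any() else 0)
```

```text
scene base ((592.88525390625, -121.09202575683594), (253.47950744628906, 162.98387145996094), 17.3802547454834) 18.44989461542127
red 70 [ 570.73597789 -129.20304515  211.29365298] [ 560.77183091 -146.90634165  202.00700674] [ 580.97029139 -109.87546514  219.44731012]
dark 196 [ 615.21514749 -121.49677409  201.90460847] [ 593.34510556 -141.0653962   180.61703364] [633.26186695 -92.07331207 219.57560579]
brass 102 [ 523.30593588 -139.46699849   42.18062696]
top base ((593.758544921875, -119.33174133300781), (250.03431701660156, 160.53665161132812), 17.196691513061523) 17.481869207238105
red 10 [ 572.47303417 -130.23634489  209.98528861] [ 563.96994077 -140.24082309  197.91223341] [ 579.7037948  -117.05433233  219.03806172]
dark 192 [ 604.99949641 -111.69133729  206.42100854] [ 584.84816103 -135.71396021  109.44082125] [654.6891019  -88.6087949  223.14672057]
brass 103 [ 533.15758248 -134.36852487   42.05633722]
```

View pics/crop.png

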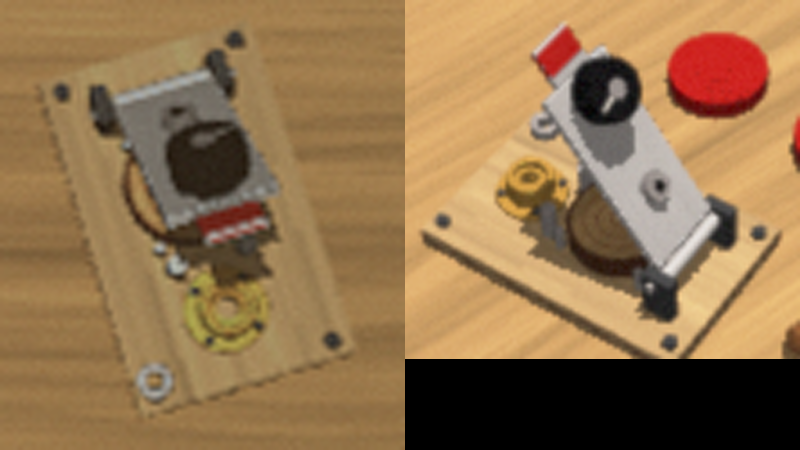

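The crop agrees with the depth data. The jig is at about (593,-120), yaw 17.3°. The leaf angle comes out at about 0.93 rad, with the tab radius measured at 195 mm (matches the text). I'll shut the fingers and go above the tab.

servo_tool(
  plan=[
    [0.0683,-0.164,0.0167,0,0,-0.085,0],
    [0.0683,-0.164,0.0167,0,0,-0.085,0],
    [0.0683,-0.164,0.0167,0,0,-0.085,0],
    [0.0683,-0.164,0.0167,0,0,-0.085,0],
    [0.0683,-0.164,0.0167,0,0,-0.085,0],
    [0.0683,-0.164,0.0167,0,0,-0.085,0],
    [0.0683,-0.164,0.0167,0,0,-0.085,0],
    [0.0683,-0.164,0.0167,0,0,-0.085,0],
    [0.0683,-0.164,0.0167,0,0,-0.085,0],
    [0.0683,-0.164,0.0167,0,0,-0.085,0],
    [0.0683,-0.164,0.0167,0,0,-0.085,0],
    [0.0683,-0.164,0.0167,0,0,-0.085,0],
    [0.0683,-0.164,0.0167,0,0,-0.085,0],
    [0.0683,-0.164,0.0167,0,0,-0.085,0],
    [0,0,0,0,0,0,0],
  ],
)

```text
clock: 1.98
position: [564.7, -131.7, 300.3]
ee_rot: [-0.148, 0.989, 0.0, -0.001]
contact_force: [-0.1, -0.2, -0.6]
gripper_width: 0.6
grasp_force: 0.0
```

Run:
```python
from h import *
s=arm.read_state();x=R.from_quat(s['ee_rot']).as_matrix()
print(s['joints'].round(3),s['position'],x.round(3),s['contact_force'])
d=cam('wrist');save('w1',d['image'])
P=cloud(d);im=d['image'].astype(int)
red=(im[...,0]>110)&(im[...,1]<60)&(im[...,2]<60)&(P[...,2]>100)
print(red.sum(),P[red].mean(0) if red.any() else 0)
```

```text
[ 0.05   0.269  0.012  0.    -1.315 -1.325] [ 564.72225285 -131.66884661  300.27738257] [[-0.956 -0.292 -0.002]
 [-0.292  0.956 -0.   ]
 [ 0.002  0.    -1.   ]] [-0.07874676 -0.15877086 -0.61909462]
109 [ 560.00273939 -128.36087869  217.57912582]
```

View pics/w1.png

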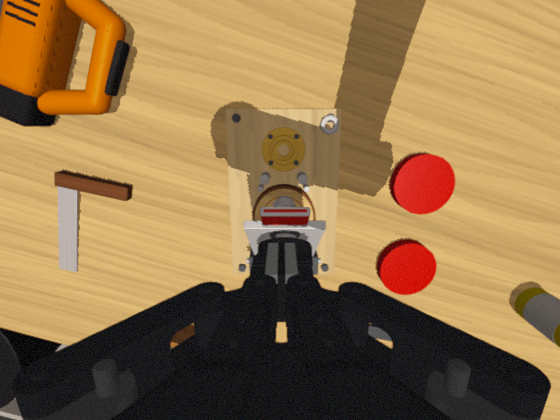

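The wrist view shows the red tab at (285,215), straight under the shut fingers near (283,250), lined up with the jig axis. I'll push it down along its arc.

servo_tool(
  plan=[
    [0,0,-0.123,0,0,0,0],
    [0,0,-0.1,0,0,0,0],
    [-0.0223,-0.0069,-0.028,0,0,0,0],
    [-0.0223,-0.0069,-0.028,0,0,0,0],
    [-0.0223,-0.0069,-0.028,0,0,0,0],
    [-0.0334,-0.0104,-0.0383,0,0,0,0],
    [-0.0334,-0.0104,-0.0383,0,0,0,0],
    [0,0,0,0,0,0,0],
  ],
)

```text
clock: 3.02
position: [518.7, -142.4, 187.8]
ee_rot: [-0.15, 0.989, -0.0, -0.005]
contact_force: [-11.8, -2.5, 8.6]
gripper_width: 0.1
grasp_force: 7.3
```

Run:
```python
from h import *
a=cam('scene');t=cam('top')
A=cv2.resize(a['image'][150:280,190:310],(480,520),interpolation=cv2.INTER_CUBIC)
B=cv2.resize(t['image'][150:280,285:365],(320,520),interpolation=cv2.INTER_CUBIC)
save('c2',np.hstack([A,B]))
```

```text
(no output)
```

View pics/c2.png

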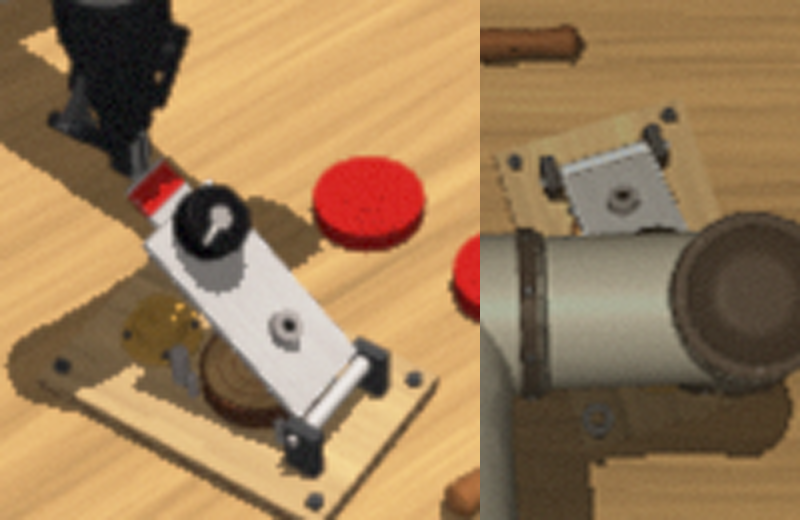

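The fingertip has slid to the tab's outer end: the red face at (157,190) is fully visible inward of it. I'll lift, and measure the leaf again.

servo_tool(
  plan=[
    [0,0,0.1,0,0,0,0],
    [0,0,0.05,0,0,0,0],
    [0,0,0,0,0,0,0],
  ],
)

```text
clock: 3.5
position: [524.8, -141.0, 233.0]
ee_rot: [-0.15, 0.989, -0.0, 0.002]
contact_force: [-0.5, -0.6, -0.5]
gripper_width: -0.5
grasp_force: 0.0
```

```bash
cat >> h.py <<'E'
c0=np.array([593.4,-120.2]);yaw=np.radians(17.3);ux=np.array([np.cos(yaw),np.sin(yaw)]);uy=np.array([-ux[1],ux[0]])
def jig(p):
    p=np.atleast_2d(p);q=p[:,:2]-c0
    return np.c_[q@ux,q@uy,p[:,2]]
def leaf(d):
    P=cloud(d);im=d['image'].astype(int)
    J=jig(P.reshape(-1,3)).reshape(P.shape)
    m=(abs(J[...,1])<30)&(J[...,0]>-140)&(J[...,0]<80)&(J[...,2]>45)
    red=m&(im[...,0]>110)&(im[...,1]<60)&(im[...,2]<60)
    al=m&(im.min(2)>120)&(np.ptp(im,axis=2)<40)
    q=J[red];print('red',red.sum(),q.mean(0).round(1),q.min(0).round(1),q.max(0).round(1))
    q=J[al|red]; k=np.polyfit(q[:,0]-85,q[:,2],1); print('leaf fit',len(q),np.arctan(-k[0]),'z at hinge',k[1])
    return J
E
python3 - <<'E'
from h import *
s=arm.read_state();print(jig(s['position']),s['contact_force'])
leaf(cam('scene'))
E
```

```text
[[-71.67305816   0.50248422 233.04194652]] [-0.46708127 -0.62664177 -0.54409146]
red 79 [-57.1  -2.3 185.8] [-67.3 -19.3 177.2] [-49.9  18.6 194.5]
leaf fit 909 1.0568109219093238 z at hinge 33.279294709144835
```

servo_tool(
  plan=[
    [0.043,0.0134,0,0,0,0,0],
    [0,0,-0.11,0,0,0,0],
    [0,0,-0.043,0,0,0,0],
    [-0.025,-0.0078,-0.031,0,0,0,0],
    [-0.025,-0.0078,-0.031,0,0,0,0],
    [-0.0253,-0.0079,-0.0418,0,0,0,0],
    [-0.0253,-0.0079,-0.0418,0,0,0,0],
    [0,0,0,0,0,0,0],
  ],
)

```text
clock: 4.55
position: [504.1, -146.9, 140.3]
ee_rot: [-0.15, 0.989, 0.001, -0.003]
contact_force: [-0.4, 0.6, 0.2]
gripper_width: 0.0
grasp_force: 0.0
```

Run:
```python
from h import *
s=arm.read_state();print(jig(s['position']),s['contact_force'])
leaf(cam('scene'))
```

```text
[[-93.16113084   1.03635535 140.26350135]] [-0.43542647  0.55406057  0.19485113]
red 38 [-89.2  -9.4 134.7] [-100.5  -19.6  128.5] [-81.2  16.2 139.7]
leaf fit 920 0.8874400212886032 z at hinge 24.61737216479092
```

Contact holds (leaf at about 0.41). Continuing.

servo_tool(
  plan=[
    [-0.019,-0.006,-0.045,0,0,0,0],
    [-0.019,-0.006,-0.045,0,0,0,0],
    [-0.0124,-0.0039,-0.048,0,0,0,0],
    [-0.0124,-0.0039,-0.048,0,0,0,0],
    [-0.0043,-0.0013,-0.033,0,0,0,0],
    [-0.0043,-0.0013,-0.033,0,0,0,0],
    [0,0,0,0,0,0,0],
  ],
)

```text
clock: 5.48
position: [484.5, -153.3, 65.2]
ee_rot: [-0.15, 0.989, 0.0, -0.001]
contact_force: [-0.1, 0.6, -0.4]
gripper_width: -0.1
grasp_force: 0.0
```

Run:
```python
from h import *
s=arm.read_state();print(jig(s['position']),s['contact_force'])
leaf(cam('scene'))
```

```text
[[-113.80821931    0.81057044   65.16950797]] [-0.05114407  0.57702436 -0.37097204]
red 8 [-108.2  -17.7   64.5] [-117.7  -19.6   61.6] [-100.   -14.5   68.4]
leaf fit 838 0.7227339406961981 z at hinge 12.50470198695161
```

servo_tool(
  plan=[
    [0,0,-0.015,0,0,0,0],
    [0,0,-0.012,0,0,0,0],
    [0,0,0,0,0,0,0],
  ],
)

```text
clock: 5.9
position: [484.9, -153.4, 58.0]
ee_rot: [-0.15, 0.989, 0.0, -0.0]
contact_force: [-1.8, -0.3, 4.0]
gripper_width: 0.0
grasp_force: 1.8
```

servo_tool(
  plan=[
    [0,0,-0.01,0,0,0,0],
    [0,0,-0.005,0,0,0,0],
    [0,0,0,0,0,0,0],
  ],
)

```text
clock: 6.28
position: [485.0, -153.5, 57.7]
ee_rot: [-0.151, 0.989, -0.001, -0.0]
contact_force: [-11.0, 5.3, 32.1]
gripper_width: -0.2
grasp_force: 16.2
```

The leaf is seated (hard stop at z 57.7, 32 N). I'll back up and look at the knob.

servo_tool(
  plan=[
    [0,0,0.15,0,0,0,0],
    [0,0,0.2,0,0,0,1],
    [0.11,0.034,0.1,0,0,0,1],
    [0.11,0.034,0,0,0,0,1],
    [0.1,0.03,0,0,0,0,1],
    [0,0,0,0,0,0,1],
  ],
)

```text
clock: 7.02
position: [582.9, -123.1, 187.4]
ee_rot: [-0.151, 0.989, 0.0, 0.0]
contact_force: [-0.9, -0.2, -0.4]
gripper_width: 85.4
grasp_force: 0.0
```

Run:
```python
from h import *
s=arm.read_state();print(s['position'],jig(s['position']),s['contact_force'])
w=cam('wrist');a=cam('scene')
save('c3',np.hstack([cv2.resize(w['image'][:300],(500,268)),cv2.resize(a['image'][180:290,200:320],(290,268),interpolation=cv2.INTER_CUBIC)]))
for n,d in(('w',w),('s',a)):
    J=leaf(d);im=d['image'].astype(int)
    m=(abs(J[...,1])<50)&(J[...,0]>-120)&(J[...,0]<-20)
    k=m&(J[...,2]>85)&(J[...,2]<125)
    q=J[k];print(n,'knob',k.sum(),np.percentile(q,[5,50,95],axis=0).round(1))
    zt=np.percentile(q[:,2],80);tp=k&(abs(J[...,2]-np.median(q[:,2]))<3);print(cv2.minEnclosingCircle(J[tp][:,:2].astype(np.float32)),np.median(J[tp],0))
    al=(abs(J[...,1])<30)&(J[...,0]>-30)&(J[...,0]<75)&(im.min(2)>120)&(J[...,2]>45)&(J[...,2]<75)
    if al.any():print('leaf z',al.sum(),np.median(J[al][:,2]),np.polyfit(J[al][:,0]-85,J[al][:,2],1))
```

```text
[ 582.94448756 -123.10000679  187.43457446] [[-10.84490257   0.34039389 187.43457446]] [-0.85702727 -0.18679385 -0.38432087]
red 539 [-112.8   -2.3   57.1] [-119.   -18.5   53.9] [-99.   20.   60.1]
leaf fit 5750 0.012693718338802904 z at hinge 57.275381782358956
w knob 3590 [[-89.6 -18.5 107.3]
 [-70.1   0.8 108.9]
 [-49.7  20.7 110.2]]
((-69.36256408691406, 0.9657307863235474), 24.807310104370117) [-70.09654614   0.82560254 108.92522803]
leaf z 4587 57.05313123675842 [-9.52239133e-03  5.72998768e+01]
red 40 [-108.5   -7.7   60.8] [-117.8  -22.2   54.7] [-81.    9.5 103.4]
leaf fit 544 -0.08929569215043996 z at hinge 120.72384879257577
s knob 247 [[-88.4 -23.7  90.2]
 [-63.6  -6.7 108.9]
 [-46.   13.9 113.4]]
((-68.83861541748047, 0.4770556688308716), 26.160566329956055) [-67.58055129  -1.87999988 109.68165328]
leaf z 425 58.695801631267614 [-2.11866155e-02  5.81654366e+01]
```

View pics/c3.png

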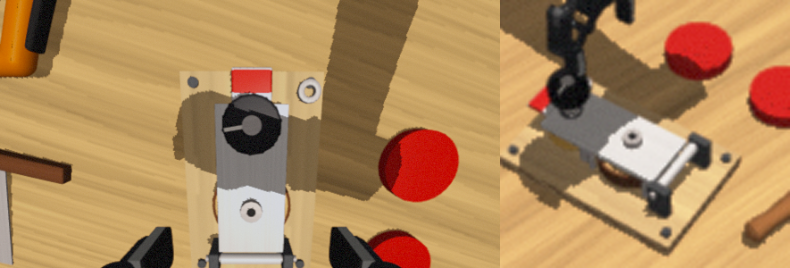

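Wrist view: white line at (232,128), knob centre (251,124), leaf flat, red tab at the same height as the leaf. The knob is at jig (-69.7, 0.9), with its top 51.9 mm above the leaf. That puts the rise near -2.1 mm and the screw near 1.6 rad. I'll grip the knob.

servo_tool(
  plan=[
    [-0.1,-0.03,0,0,0,0,1],
    [-0.0877,-0.0263,0,0,0,0,1],
    [0,0,-0.18,0,0,0,1],
    [0,0,-0.12,0,0,0,1],
    [0,0,-0.0713,0,0,0,1],
    [0,0,0,0,0,0,1],
    [0,0,0,0,0,0,0.5],
    [0,0,0,0,0,0,0.5],
    [0,0,0,0,0,0,0.5],
  ],
)

```text
clock: 8.25
position: [525.8, -140.8, 78.8]
ee_rot: [-0.15, 0.989, -0.0, 0.001]
contact_force: [-1.5, 0.3, 6.3]
gripper_width: 48.3
grasp_force: 61.1
```

servo_tool(
  plan=[
    [0,0,0,0,0,0,0.4],
    [0,0,0,0,0,0,0.4],
    [0,0,0,0,0,0,0.4],
  ],
)

```text
clock: 8.62
position: [525.8, -140.7, 78.7]
ee_rot: [-0.151, 0.989, -0.0, 0.001]
contact_force: [-2.6, 1.8, 6.5]
gripper_width: 48.4
grasp_force: 61.1
```

servo_tool(
  plan=[
    [0,0,0.0007,0,0,0.08,0.4],
    [0,0,0.0007,0,0,0.08,0.4],
    [0,0,0.0007,0,0,0.08,0.4],
    [0,0,0.0007,0,0,0.08,0.4],
    [0,0,0.0007,0,0,0.08,0.4],
    [0,0,0.0007,0,0,0.08,0.4],
    [0,0,0.0007,0,0,0.08,0.4],
    [0,0,0.0007,0,0,0.08,0.4],
    [0,0,0,0,0,0,0.4],
  ],
)

```text
clock: 9.75
position: [527.1, -141.5, 80.0]
ee_rot: [0.711, -0.704, 0.002, -0.001]
contact_force: [3.5, -4.5, 0.7]
gripper_width: 48.3
grasp_force: 61.9
```

Run:
```python
from h import *
s=arm.read_state();print(s['joints'],s['position'],s['contact_force'],s['wrist_torque'])
```

```text
[ 0.0357169   0.40950731 -0.38623468  0.00198328 -0.77016392 -0.02708128] [ 527.14656197 -141.47696029   79.99129393] [ 3.47451763 -4.48499336  0.69594123] [-1.2971945  -1.04306766  0.07356849]
```

servo_tool(
  plan=[
    [0,0,0.0007,0,0,0.08,0.4],
    [0,0,0.0007,0,0,0.08,0.4],
    [0,0,0.0007,0,0,0.08,0.4],
    [0,0,0,0,0,0.08,0.4],
    [0,0,0,0,0,0.08,0.4],
    [0,0,0,0,0,0.08,0.4],
    [0,0,0,0,0,0.08,0.4],
    [0,0,0,0,0,0.08,0.4],
    [0,0,0,0,0,0,0.4],
  ],
)

```text
clock: 10.88
position: [528.4, -140.6, 80.1]
ee_rot: [0.99, -0.14, 0.004, -0.0]
contact_force: [6.7, -1.5, -4.0]
gripper_width: 48.6
grasp_force: 62.3
```

servo_tool(
  plan=[
    [0,0,0,0,0,0,0.75],
    [0,0,0,0,0,0,1],
    [0,0,0,0,0,0,1],
    [0,0,0.15,0,0,0,1],
    [0,0,0.15,0,0,0,1],
    [0.1,0.031,0.06,0,0,0,1],
    [0.1,0.031,0,0,0,0,1],
    [0,0,0,0,0,0,1],
  ],
)

```text
clock: 11.88
position: [586.1, -121.5, 187.1]
ee_rot: [0.99, -0.139, -0.0, -0.0]
contact_force: [-0.5, 0.1, -0.1]
gripper_width: 85.6
grasp_force: 0.0
```

```bash
cat >> h.py <<'E'
def knob(n):
    s=arm.read_state();print(s['joints'].round(3),s['position'],jig(s['position']),s['contact_force'])
    d=cam('wrist');save(n,cv2.resize(d['image'],(420,315)));J=leaf(d);im=d['image'].astype(int)
    k=(np.hypot(J[...,0]+70,J[...,1])<28)&(J[...,2]>75)&(J[...,2]<118)
    z=np.median(J[k][:,2]);tp=k&(abs(J[...,2]-z)<2.5)
    print('top',tp.sum(),np.median(J[tp],0),cv2.minEnclosingCircle(J[tp][:,:2].astype(np.float32)))
    al=(abs(J[...,1])<32)&(J[...,0]>-110)&(J[...,0]<75)&(J[...,2]>45)&(J[...,2]<64)
    zl=np.median(J[al][:,2]);print('leaf z',al.sum(),zl,'rise',z-zl-54)
E
python3 -c "
from h import *
knob('k1')"
```

```text
[ 0.066  0.374 -0.124 -0.    -1.073  1.226] [ 586.11244632 -121.54156207  187.13909746] [[ -7.35681743   0.88626448 187.13909746]] [-0.50296604  0.08256487 -0.12739758]
red 66 [-113.5  -14.3   59.3] [-119.3  -18.4   55.6] [-86.6  -6.3 105.3]
leaf fit 5059 0.04158794824341364 z at hinge 56.062805219080396
top 2408 [-67.63351486   0.67014695 104.24464077] ((-68.55443572998047, 0.9604446291923523), 25.112558364868164)
leaf z 9324 56.96435909937722 rise -6.9089662702637895
```

The knob's top has gone down by 4.7 mm net, from a rise of about -2.1 to -6.9 mm. That puts the screw near -0.9 rad, as the turned angle predicts, so it has dropped. I'll check the leaf slope, then regrip and turn forward.

Run:
```python
from h import *
d=cam('wrist');P=cloud(d);J=jig(P.reshape(-1,3))
m=(abs(J[:,1])<28)&(J[:,0]>-115)&(J[:,0]<70)&(J[:,2]>45)&(J[:,2]<64)&(np.hypot(J[:,0]+70,J[:,1])>34)
for lo,hi in((-115,-100),(-40,-25),(-25,0),(0,15),(40,70)):
    k=m&(J[:,0]>lo)&(J[:,0]<hi);print(lo,k.sum(),np.median(J[k][:,2]) if k.any() else 0)
```

```text
-115 33 56.98193768044712
-40 771 56.96056607758658
-25 1491 56.940233501628995
0 860 56.943799622506134
40 2099 56.957486348758664
```

servo_tool(
  plan=[
    [-0.1,-0.031,0,0,0,0,1],
    [-0.0977,-0.0307,0,0,0,0,1],
    [0,0,-0.18,0,0,0,1],
    [0,0,-0.12,0,0,0,1],
    [0,0,-0.0767,0,0,0,1],
    [0,0,0,0,0,0,1],
    [0,0,0,0,0,0,0.4],
    [0,0,0,0,0,0,0.4],
    [0,0,0,0,0,0,0.4],
    [0,0,0,0,0,0,0.4],
  ],
)

```text
clock: 13.22
position: [526.7, -140.5, 76.2]
ee_rot: [0.99, -0.139, 0.001, -0.0]
contact_force: [-1.5, 2.0, 7.4]
gripper_width: 48.7
grasp_force: 61.1
```

The leaf is dead level. Next, turn forward 24 rows of 0.16 rad, following the screw down.

servo_tool(
  plan=[
    [0,0,-0.0007,0,0,-0.08,0.4],
    [0,0,-0.0007,0,0,-0.08,0.4],
    [0,0,-0.0007,0,0,-0.08,0.4],
    [0,0,-0.0007,0,0,-0.08,0.4],
    [0,0,-0.0007,0,0,-0.08,0.4],
    [0,0,-0.0007,0,0,-0.08,0.4],
    [0,0,-0.0007,0,0,-0.08,0.4],
    [0,0,-0.0007,0,0,-0.08,0.4],
    [0,0,-0.0007,0,0,-0.08,0.4],
    [0,0,-0.0007,0,0,-0.08,0.4],
    [0,0,-0.0007,0,0,-0.08,0.4],
    [0,0,-0.0007,0,0,-0.08,0.4],
    [0,0,0,0,0,0,0.4],
  ],
)

```text
clock: 14.85
position: [527.2, -139.9, 73.7]
ee_rot: [-0.453, 0.891, -0.001, 0.002]
contact_force: [-1.0, 3.8, 6.8]
gripper_width: 48.5
grasp_force: 61.5
```

servo_tool(
  plan=[
    [0,0,-0.0007,0,0,-0.08,0.4],
    [0,0,-0.0007,0,0,-0.08,0.4],
    [0,0,-0.0007,0,0,-0.08,0.4],
    [0,0,-0.0007,0,0,-0.08,0.4],
    [0,0,-0.0007,0,0,-0.08,0.4],
    [0,0,-0.0007,0,0,-0.08,0.4],
    [0,0,-0.0007,0,0,-0.08,0.4],
    [0,0,-0.0007,0,0,-0.08,0.4],
    [0,0,-0.0007,0,0,-0.08,0.4],
    [0,0,-0.0007,0,0,-0.08,0.4],
    [0,0,-0.0007,0,0,-0.08,0.4],
    [0,0,-0.0007,0,0,-0.08,0.4],
    [0,0,0,0,0,0,0.4],
  ],
)

```text
clock: 16.48
position: [527.8, -140.6, 71.3]
ee_rot: [0.47, 0.883, 0.001, 0.002]
contact_force: [0.3, 1.6, 6.5]
gripper_width: 47.9
grasp_force: 61.5
```

servo_tool(
  plan=[
    [0,0,0,0,0,0,1],
    [0,0,0,0,0,0,1],
    [0,0,0,0,0,0,1],
  ],
)

```text
clock: 16.85
position: [525.4, -140.8, 69.2]
ee_rot: [0.47, 0.883, -0.0, -0.0]
contact_force: [0.2, -0.8, -0.5]
gripper_width: 85.3
grasp_force: 0.0
```

servo_tool(
  plan=[
    [0,0,0.15,0,0,0.08,1],
    [0,0,0.15,0,0,0.08,1],
    [0,0,0.08,0,0,0.08,1],
    [0,0,0,0,0,0.08,1],
    [0,0,0,0,0,0.08,1],
    [0,0,0,0,0,0.08,1],
    [0,0,0,0,0,0.08,1],
    [0,0,0,0,0,0.08,1],
    [0,0,0,0,0,0.08,1],
    [0,0,0,0,0,0.08,1],
    [0,0,0,0,0,0.08,1],
    [0,0,0,0,0,0.08,1],
    [0,0,0,0,0,0.08,1],
    [0,0,0,0,0,0.08,1],
    [0,0,0,0,0,0.08,1],
    [0,0,0,0,0,0.08,1],
    [0,0,0,0,0,0.08,1],
    [-0.05,0.09,0,0,0,0.08,1],
    [-0.05,0.09,0,0,0,0.08,1],
    [0,0,0,0,0,0,1],
  ],
)

```text
clock: 19.35
position: [494.8, -85.7, 183.5]
ee_rot: [0.858, -0.513, -0.0, 0.0]
contact_force: [0.7, -0.9, 0.6]
gripper_width: 85.4
grasp_force: 0.0
```

```bash
python3 -c "
from h import *
knob('k2')"
```

```text
[ 0.152  0.22  -0.359 -0.    -0.993  0.341] [494.78915896 -85.720939   183.48844558] [[-83.89655901  62.24364229 183.48844558]] [ 0.74164715 -0.92157199  0.598629  ]
red 998 [-109.4    0.5   57.3] [-119.9  -18.5   54.8] [-98.7  19.5  59.7]
leaf fit 11524 0.049180933914358946 z at hinge 55.165558566381684
top 3390 [-69.22469582   0.40113946  99.29349703] ((-69.20320892333984, 0.985038161277771), 24.738454818725586)
leaf z 11089 56.953060887013464 rise -11.680589277663671
```

View pics/k2.png

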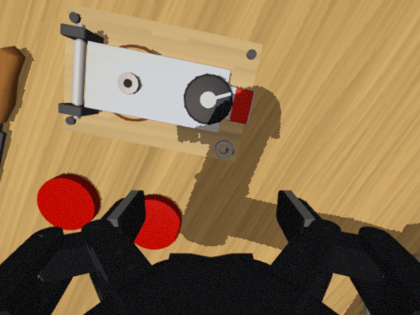

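The wrist view shows the knob at (208,99) with its line now pointing right at (222,97), the leaf closed, and the collar at (225,148) undisturbed. The rise of -11.7 mm means the screw is near 2.9 rad, as expected. I'll regrip and turn about 3.2 rad more.

servo_tool(
  plan=[
    [0.053,-0.0905,0,0,0,0,1],
    [0.053,-0.0905,0,0,0,0,1],
    [0,0,-0.18,0,0,0,1],
    [0,0,-0.12,0,0,0,1],
    [0,0,-0.0817,0,0,0,1],
    [0,0,0,0,0,0,1],
    [0,0,0,0,0,0,0.4],
    [0,0,0,0,0,0,0.4],
    [0,0,0,0,0,0,0.4],
    [0,0,0,0,0,0,0.4],
  ],
)

```text
clock: 20.65
position: [528.3, -141.3, 70.6]
ee_rot: [0.858, -0.514, 0.001, -0.0]
contact_force: [-1.0, -0.5, 6.1]
gripper_width: 48.6
grasp_force: 61.2
```

servo_tool(
  plan=[
    [0,0,-0.0007,0,0,-0.08,0.4],
    [0,0,-0.0007,0,0,-0.08,0.4],
    [0,0,-0.0007,0,0,-0.08,0.4],
    [0,0,-0.0007,0,0,-0.08,0.4],
    [0,0,-0.0007,0,0,-0.08,0.4],
    [0,0,-0.0007,0,0,-0.08,0.4],
    [0,0,-0.0007,0,0,-0.08,0.4],
    [0,0,-0.0007,0,0,-0.08,0.4],
    [0,0,-0.0007,0,0,-0.08,0.4],
    [0,0,-0.0007,0,0,-0.08,0.4],
    [0,0,0,0,0,0,0.4],
  ],
)

```text
clock: 22.02
position: [526.6, -141.0, 68.4]
ee_rot: [-0.228, 0.974, 0.0, -0.001]
contact_force: [-4.3, 1.8, 8.6]
gripper_width: 48.7
grasp_force: 61.8
```

servo_tool(
  plan=[
    [0,0,-0.0007,0,0,-0.08,0.4],
    [0,0,-0.0007,0,0,-0.08,0.4],
    [0,0,-0.0007,0,0,-0.08,0.4],
    [0,0,-0.0007,0,0,-0.08,0.4],
    [0,0,-0.0007,0,0,-0.08,0.4],
    [0,0,-0.0007,0,0,-0.08,0.4],
    [0,0,-0.0007,0,0,-0.08,0.4],
    [0,0,-0.0007,0,0,-0.08,0.4],
    [0,0,-0.0007,0,0,-0.08,0.4],
    [0,0,-0.0007,0,0,-0.08,0.4],
    [0,0,0,0,0,0,0.4],
    [0,0,0,0,0,0,0.4],
    [0,0,0,0,0,0,0.4],
  ],
)

```text
clock: 23.65
position: [526.8, -139.7, 66.3]
ee_rot: [0.539, 0.842, 0.0, -0.001]
contact_force: [-4.2, 6.6, 10.4]
gripper_width: 48.1
grasp_force: 61.9
```

```bash
python3 -c "
from h import *
s=arm.read_state();print(s['joints'],s['joint_vel'].round(3),s['contact_force'],s['grasp_force'])
d=cam('scene')
save('k3',cv2.resize(d['image'][150:300,150:350],(600,450)))"
```

```text
[ 3.74855221e-02  4.29880015e-01 -3.95187092e-01 -2.12863964e-03
 -7.46485815e-01 -2.74521527e+00] [-0.001  0.001  0.001 -0.001 -0.001  0.001] [-4.23335621  6.62160794 10.42690605] 61.89960837364197
```

View pics/k3.png

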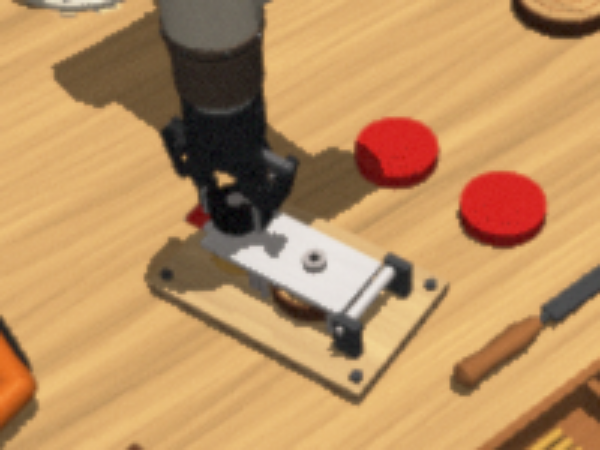

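The scene view shows the knob held at (235,210), the leaf closed, and the slice in its seat at (297,303). The hand followed the screw down 4.3 mm, which fits 3.2 rad at 8 mm per turn. I'll hand it in.

```bash
python3 -c "
from bench import arm
print(arm.job_done())"
```

```text
the job is handed in; nothing more can be done
None
```

I handed the job in with the leaf closed, the screw dropped off the thread start and then turned forward about one turn (about 6.1 rad by my estimate), and the gripper still holding the knob; the hand-in gave back no verdict.

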